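# Feed the sample rack down the reader's loading lane and start it

## Task

Line the blue rack of capped sample tubes up with the reader's loading lane and push it along the deck, between the two yellow guide rails, until it sits fully home against the red end stop; neither the rack nor the robot may touch either rail, and the rack must slide on the deck the whole way, never lifted or tipped. Then press the green start button on the white console fully down and let it go. Leave everything else on the bench where it stands.

Things in the scene. Friction and masses are not known exactly. Their poses are not given: they have to be found in the camera images.
- rack: the sample rack, a blue block 128 mm long (its x) x 86 mm wide (its y), 42 mm high with flat vertical sides, with 24 round tube caps (white, orange, green) standing 12 mm higher on its top (54 mm in all). It weighs 0.2 to 0.45 kg and slides on the deck. Origin: centre of the underside; z up. It starts on the open part of the deck before the rails, its x axis within about 0.2 rad of the lane's x axis and up to about 20 mm off the lane's centre line.
- lane: the fixed loading lane: a flat aluminium deck plate 10 mm thick (its top 10 mm above the bench), 455 mm long (its x, from -240 to +215 mm) and 200 mm wide (its y). Its x axis is the direction to push, its centre line is y = 0. Origin: on the centre line at bench level. The two rails and the red end stop stand on it; before the rails (x below -10 mm) the deck is open on both sides.
- rail_left: yellow guide rail on the lane's +y side, a bar 230 mm long, 12 mm thick and 22 mm high (top 32 mm above the bench), from lane x = -10 to +220 mm. Origin: centre of its underside, 58 mm off the centre line, so its inner face is at lane y = +52 mm. The rails leave a gap of 104 mm for the 86 mm rack: 9 mm each side. Not to be touched by anything.
- rail_right: the same rail on the lane's -y side; inner face at lane y = -52 mm. Not to be touched by anything.
- lane_mouth (a point): point on the deck surface, on the centre line, where the rails begin (lane x = -10 mm). Axes as the lane's.
- lane_end (a point): point on the deck surface, on the centre line, at the face of the red end stop (lane x = 205 mm; the stop is 104 mm wide and stands 30 mm above the deck). When the rack is home its centre is 64 mm before this point. Axes as the lane's.
- console: white control console, fixed on the bench, 110 x 90 x 40 mm with a dark display. Origin: centre of its underside.
- start_button_top (a point): centre of the top face of the green round start button (30 mm across) on the console's top; it is pressed straight down.
- start_button (a joint): travel of the start button: 0 released, 0.006 m fully down; sprung, about 5 N when fully down; comes back up by itself.
- dishes: bystander, to be left alone: flat stack of two clear petri dishes, 88 mm across, 27 mm high. Origin: centre of its underside.
- tipbox: bystander, to be left alone: closed pipette-tip box, blue with a clear lid, 120 x 80 x 53 mm (not the rack to be pushed: it has no coloured caps). Origin: centre of its underside.
- reagent: bystander, to be left alone: amber reagent bottle with blue cap, 68 mm across, 150 mm high. Origin: centre of its underside.
- beaker: bystander, to be left alone: glass beaker, 72 mm across, 95 mm high. Origin: centre of its underside.
- jar: bystander, to be left alone: small white jar, 56 mm across, 60 mm high. Origin: centre of its underside.
- timer: bystander, to be left alone: flat white lab timer, 60 x 70 x 22 mm. Origin: centre of its underside.

How it is judged (in metres and radians):
On the way, in this order (a step that is already met when the one before it is completed fails the run):
1. the rack is pushed fully home against the end stop (x of rack in the frame of lane_end above -0.07 m and y of rack in the frame of lane_end between -0.012 and 0.012 m and angle between the x axis of rack and the x axis of lane, either way round below 0.12 rad and angle between rack's own z axis and vertical below 0.05 rad and z of rack in the frame of lane_end below 0.004 m), for 0.2 s.
2. the start button is pressed fully down (value of joint start_button above 0.0045 m), for 0.05 s.
At the end, for the whole second after the job is handed in: The rack stands flat on the deck between the rails, its front within 6 mm of the end stop (centre within 70 mm of it), centre within 12 mm of the lane's centre line and within 0.12 rad of the lane's direction, at rest; the start button has been pressed (4.5 mm or more) after that and is up again (all of step 1 and linear speed of rack below 0.01 m/s and value of joint start_button below 0.002 m); the robot touches nothing.
It fails at once if a guide rail is touched by the rack, the robot or anything else (contact force between anything else and rail_left above 0.3 N or contact force between anything else and rail_right above 0.3 N).
It fails at once if the rack is lifted off the deck (by more than 6 mm) or tipped (by more than 0.15 rad) (z of rack in the frame of lane above 0.016 m or angle between rack's own z axis and vertical above 0.15 rad).
It fails at once if another loose thing is moved more than 15 mm (distance of any of dishes, tipbox, reagent, beaker, jar, timer from where it was at the start of the episode above 0.015 m).
It also fails if it takes over 72 s, if anything falls off the work surface, if the arm or the gripper's body presses on something with over 40 N, if the wrist force passes 120 N, or if a joint passes its speed limit or range.

## Robot

A 6-joint arm with a two-finger parallel gripper is mounted at the origin on the work surface. World frame = base frame: x ahead of the robot, y to its left, z up, the work surface at z = 0. Lengths are in mm, angles in degrees, forces in N, time in s.
With the tool pointing down it reaches from about 350 to 975 mm from the base axis. Payload 7.1 kg.
Tool frame: the origin (TCP) lies at the very end of the fingers, on their centre line; the grasp point (between the pads) lies 19 mm behind it (bot.tcp_to_grasp is the distance from the TCP to the grasp point, in mm); z points along the fingers, y is the line along which they close (so a half turn about z gives the same grasp; the last joint's range is limited). The gripper opens to 88 mm and grips with 3 to 60 N. Pads are 20 mm wide; open, the fingers measure 115 mm over their backs; the gripper's body (75 mm by 178 mm) begins 61 mm behind the grasp point.
Start: joints at [-76.719, 24.242, 93.386, -0, 62.372, -1.089], TCP at [155.131, -605.425, 222.675] pointing down, gripper open.
Joint ranges: [-172.04, 172.04], [-51.8, 120.97], [4.93, 147.93], [-75.15, 255.16], [6.16, 154.13], [-145.62, 145.62]. Speed limits (degrees/s): [136.94, 136.94, 172.46, 180, 180, 180].

## Interface

Orientations are given as [roll, pitch, yaw] about the fixed x, y, z axes, in that order (R = Rz(yaw) Ry(pitch) Rx(roll)).
In Python, from bench import status, viewer, ticket, bot gives the robot as it stands. The module is installed in compiled form; this text tells all that it offers.
- The arm moves only by the tool play_rows, never from a script. Its argument "series" is a list of rows, each a list of 5 numbers: the shift along the tool's x, y, z in m, then the turn about the tool's z in degrees, then the closure, from -1 (fully open) to 1 (shut), so that 0 is half open. In form: [[x, y, z, roll, gripper], ...]. A call has 1 to 12 rows; each row shifts and turns the commanded pose from where the row before left it, along the tool's axes as they then stand; what a row does not reach is not made up. A row lasts 1/12 s, in which the tool goes at most 41.7 mm and 7.16 degrees, less where a joint would pass 70% of its speed; a pose out of reach is approached as far as the arm can. A call is refused whole if a number of a shift passes 0.0417 or a number of a turn 7.16, either way. A call with a gripper value outside its range is refused whole. The fingers move at their own pace and stop on an object; the grip force is fixed at half the most. Time passes only in rows, so rows that do not move let the fingers close. It gives the time, the measured TCP pose, the force, the opening and the grip force at its end, in the units of the state.
- status.sense(): the state, without advancing time (a new reading comes with each control period).
- viewer.grab_frame(name): name is "scene" or "side" or "wrist"; returns the picture (400x640x3 uint8, blue, green, red); there is no depth.
- viewer.calibration(name): a dict with "fx", "fy", "cx", "cy" (pixels), "R" (3x3) and "t" (3): a world point X has camera coordinates R X + t. Camera axes: x right, y down, z forward; pixel columns grow to the right and rows downward; lengths in mm; the calibration is good to about 2 mm. A picture is of the moment at which its call begins: read the wrist's pose just before it. calibration takes no time and is no camera call; for the wrist camera it gives the pose at the moment of the call.
- ticket.job_done(): hands the job in; it is judged then, once.
The state is a dict: "time": time; "q": joint angles; "joint_vel": joint speeds; "joint_torque": joint torques, N m; "eef_pos": TCP position; "orientation": TCP orientation; "contact_force": force on the tool from outside, world axes, zero at the start; "wrist_torque": the same for the moment, N m; "opening": opening from 0.0 (shut) to 1.0 (fully open); "grasp_force": force on a finger pad.
Only numpy, scipy, OpenCV 4.12 (cv2) and the standard library are available. Lean on these libraries where they do the work, as an engineer would, in place of code of your own. Each camera call takes 0.05 s, during which the arm holds its last target. There are 200 camera calls.

## Working session

There is one attempt and no reset: what is moved stays moved. The work goes in short steps, Python scripts to look and compute and a tool call to move; the robot and the scene stay as the last step left them, time stands still between calls to the robot, and variables do not carry over. Pictures are saved under pics/ and viewed, at most 10 in all, crops included, and the job is handed in when it is done.

Besides the shell and the picture viewer there is one more tool, called after "Call:" as name([rows], argument=value, ...), one row to a line, values as JSON. play_rows: Moves the arm, as the interface text tells. Its arguments: {"type":"object","properties":{"series":{"type":"array"}},"required":["series"]}

```bash
mkdir -p pics
python3 - <<'E'
from bench import status, viewer, bot
import cv2, numpy as np
s=status.sense(); print({k:np.round(s[k],2) for k in ('time','q','eef_pos','orientation','contact_force','opening')})
for n in ('scene','side'):
    cv2.imwrite(f'pics/{n}0.png',viewer.grab_frame(n)); c=viewer.calibration(n); print(n,c)
E
```

```text
{'time': np.float64(0.0), 'q': array([-76.72,  24.28,  93.43,   0.  ,  62.37,  -1.09]), 'eef_pos': array([ 155.01, -604.88,  221.9 ]), 'orientation': array([-179.91,   -0.  ,   14.37]), 'contact_force': array([1.01, 0.2 , 0.72]), 'opening': np.float64(1.0)}
scene {'fx': 387.3191336024471, 'fy': 387.3191336024471, 'cx': 326.53794102261855, 'cy': 194.71512787630516, 'R': array([[-0.12263996,  0.99240643,  0.00942957],
       [ 0.80349445,  0.10486257, -0.58600385],
       [-0.5825428 , -0.06429088, -0.8102534 ]]), 't': array([   6.30890845, -348.96819953, 1529.7459869 ])}
side {'fx': 382.6666542877181, 'fy': 382.6666542877181, 'cx': 316.72226983193417, 'cy': 201.50956418660647, 'R': array([[-0.78598916, -0.61810615,  0.01287735],
       [-0.33594951,  0.4095255 , -0.8481903 ],
       [ 0.51899804, -0.67099452, -0.52953506]]), 't': array([405.64285555, 227.31376253, 866.31914975])}
```

View pics/scene0.png

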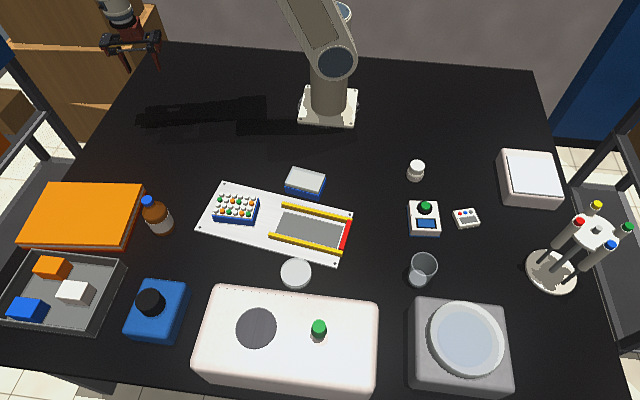

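View pics/side0.png

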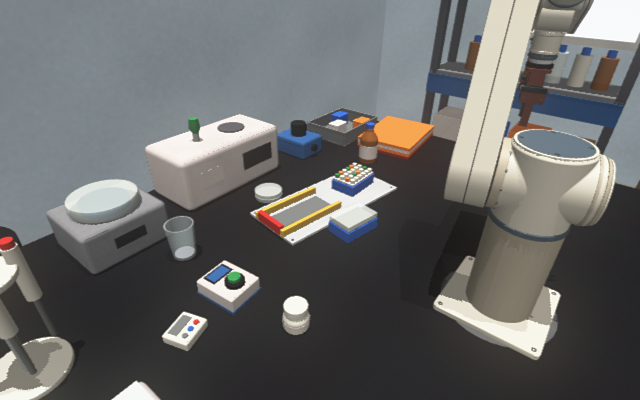

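The scene view shows the rack at about (236,208), its rails from (280,205) to (352,213), the red stop at (346,235), the console button at (425,207), the tip box at (305,181) and the bottle at (157,215). The side view agrees. I'll get rough positions first, then refine with the wrist camera.

```bash
cat > h.py <<'E'
import cv2, numpy as np
from bench import status, viewer
def ray(c,uv,z):
    uv=np.atleast_2d(np.asarray(uv,float)); R,t=np.array(c['R']),np.array(c['t'])
    d=np.c_[(uv[:,0]-c['cx'])/c['fx'],(uv[:,1]-c['cy'])/c['fy'],np.ones(len(uv))]@R
    o=-R.T@t
    return o+d*((z-o[2])/d[:,2])[:,None]
RANGES=dict(yellow=((22,130,100),(33,255,255)),blue=((100,120,50),(125,255,255)),green=((45,100,50),(75,255,255)))
def mask(im,n):
    h=cv2.cvtColor(im,cv2.COLOR_BGR2HSV)
    if n=='red': return cv2.inRange(h,(0,150,90),(6,255,255))|cv2.inRange(h,(174,150,90),(180,255,255))
    return cv2.inRange(h,*RANGES[n])
def blobs(m,amin):
    cs,_=cv2.findContours(m,cv2.RETR_EXTERNAL,cv2.CHAIN_APPROX_NONE)
    return sorted([c for c in cs if cv2.contourArea(c)>amin],key=cv2.contourArea,reverse=True)
E
python3 - <<'E'
from h import *
im=cv2.imread('pics/scene0.png'); c=viewer.calibration('scene')
for n,z in (('yellow',32),('red',40),('blue',52),('green',50)):
    for b in blobs(mask(im,n),25):
        r=cv2.minAreaRect(b); P=ray(c,cv2.boxPoints(r),z)[:,:2]
        print(n,cv2.contourArea(b),np.round(r[0]),np.round(P).tolist())
print(viewer.calibration('wrist'))
E
```

```text
yellow 218.5 [305. 243.] [[620.0, -106.0], [606.0, -106.0], [642.0, 119.0], [655.0, 117.0]]
yellow 155.5 [317. 212.] [[510.0, -87.0], [493.0, -86.0], [529.0, 138.0], [545.0, 136.0]]
yellow 50.0 [597. 204.] [[389.0, 881.0], [355.0, 902.0], [368.0, 923.0], [401.0, 902.0]]
red 124.5 [345. 235.] [[643.0, 106.0], [540.0, 122.0], [544.0, 137.0], [646.0, 121.0]]
red 47.5 [580. 221.] [[442.0, 818.0], [439.0, 843.0], [468.0, 835.0], [472.0, 811.0]]
blue 6891.0 [612.  78.] [[71.0, 784.0], [-995.0, 1418.0], [-695.0, 1566.0], [216.0, 935.0]]
blue 2544.0 [157. 310.] [[957.0, -403.0], [778.0, -421.0], [808.0, -265.0], [980.0, -263.0]]
blue 805.0 [ 27. 309.] [[953.0, -709.0], [894.0, -739.0], [895.0, -618.0], [953.0, -594.0]]
blue 276.5 [239. 218.] [[585.0, -283.0], [506.0, -159.0], [582.0, -116.0], [656.0, -237.0]]
blue 234.0 [ 7. 54.] [[-181.0, -1462.0], [-189.0, -1403.0], [7.0, -1279.0], [14.0, -1335.0]]
blue 224.5 [306. 191.] [[446.0, -90.0], [396.0, 37.0], [477.0, 60.0], [523.0, -62.0]]
blue 120.5 [426. 223.] [[520.0, 331.0], [513.0, 382.0], [542.0, 381.0], [548.0, 331.0]]
blue 97.5 [147. 200.] [[557.0, -522.0], [529.0, -502.0], [561.0, -470.0], [587.0, -490.0]]
blue 67.5 [610. 244.] [[538.0, 866.0], [511.0, 893.0], [531.0, 905.0], [558.0, 878.0]]
green 135.5 [319. 326.] [[859.0, 62.0], [855.0, 97.0], [887.0, 101.0], [891.0, 67.0]]
green 60.0 [425. 206.] [[466.0, 338.0], [443.0, 356.0], [465.0, 375.0], [488.0, 358.0]]
green 58.5 [628. 226.] [[449.0, 951.0], [445.0, 979.0], [478.0, 968.0], [482.0, 941.0]]
{'fx': 294.4693812137938, 'fy': 294.4693812137938, 'cx': 318.42777449299484, 'cy': 202.26957913052695, 'R': array([[ 0.24784864, -0.96879771, -0.00143351],
       [-0.93641702, -0.23994349,  0.25602789],
       [-0.24838319, -0.0621138 , -0.96666833]]), 't': array([-624.89772832,  -31.3260976 ,  390.95879945])}
```

Call:
play_rows([
  [0, 0, -0.01, -6.66, -0.1],
  [0, 0, -0.01, -6.66, -0.1],
  [0, 0, -0.01, -6.66, -0.1],
  [0, 0, -0.01, -6.66, -0.1],
  [0, 0, -0.01, -6.66, -0.1],
  [0, 0, -0.01, -6.66, -0.1],
  [0, 0, -0.01, -6.66, -0.1],
  [0, 0, -0.01, -6.66, -0.1],
  [0, 0, -0.01, -6.66, -0.1],
  [0, 0, -0.01, -6.66, -0.1],
])

```text
time: 0.93
eef_pos: [155.1, -605.1, 322.7]
orientation: [-180.0, -0.0, 81.3]
contact_force: [-0.2, 0.4, 0.8]
opening: 0.547
grasp_force: 0.0
```

Call:
play_rows([
  [0.031, 0.0266, 0, 0, -0.1],
  [0.031, 0.0266, 0, 0, -0.1],
  [0.031, 0.0266, 0, 0, -0.1],
  [0.031, 0.0266, 0, 0, -0.1],
  [0.031, 0.0266, 0, 0, -0.1],
  [0.031, 0.0266, 0, 0, -0.1],
  [0.031, 0.0266, 0, 0, -0.1],
  [0.031, 0.0266, 0, 0, -0.1],
  [0.031, 0.0266, 0, 0, -0.1],
  [0.031, 0.0266, 0, 0, -0.1],
  [0.031, 0.0266, 0, 0, -0.1],
  [0.031, 0.0266, 0, 0, -0.1],
])

```text
time: 1.93
eef_pos: [529.9, -286.4, 322.4]
orientation: [-180.0, -0.0, 81.0]
contact_force: [0.6, -0.8, 0.2]
opening: 0.548
grasp_force: 0.0
```

Run:
```python
from h import *
import json
s=status.sense(); c=viewer.calibration('wrist'); im=viewer.grab_frame('wrist'); cv2.imwrite('pics/w1.png',im)
json.dump({k:np.array(v).tolist() for k,v in c.items()},open('w1.json','w'))
print(s['eef_pos'],s['orientation'],-np.array(c['R']).T@c['t'])
```

```text
[ 529.86509995 -286.39170073  322.43326806] [-1.79972318e+02 -5.14334484e-03  8.09754761e+01] [ 540.94761325 -218.36429941  485.47827231]
```

View pics/w1.png

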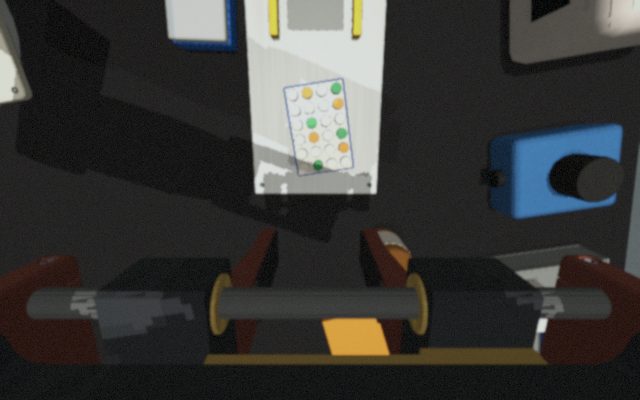

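The wrist view shows the rack top between (284,87), (343,79), (352,168) and (297,175). The rail ends are at (275,38) and (357,38), and the deck edges run from (252,193) to (377,193). The bottle shows behind the right finger near (392,240). Next I'll measure rack and lane from this picture.

```bash
cat >> h.py <<'E'
def rack(im,c,box=None):
    """rack centre and long-axis angle (deg) from its blue outline at z=52 (hull of top+sides cut to top)"""
    m=mask(im,'blue'); 
    if box is not None:
        k=np.zeros_like(m); k[box[1]:box[3],box[0]:box[2]]=255; m&=k
    P=ray(c,np.argwhere(m)[:,::-1],52)[:,:2].astype(np.float32)
    return cv2.minAreaRect(P),P
E
python3 - <<'E'
from h import *
import json
c=json.load(open('w1.json')); im=cv2.imread('pics/w1.png')
r,P=rack(im,c,(275,70,362,185)); print('rack',r,len(P),np.round(cv2.boxPoints(r),1).tolist())
m=mask(im,'yellow')[:60]
for lo,hi in ((260,300),(340,375)):
    q=np.argwhere(m[:,lo:hi])[:,::-1]+[lo,0]; print('px',q.min(0),q.max(0))
    # inner/outer edge per row
    for name,f in (('min',min),('max',max)):
        e=np.array([[f(q[q[:,1]==v,0]),v] for v in range(4,34) if (q[:,1]==v).any()],float)
        e[:,0]+= -0.5 if name=='min' else .5
        W=ray(c,e,32)[:,:2]; vx,vy,x0,y0=cv2.fitLine(W.astype(np.float32),cv2.DIST_HUBER,0,.01,.01).ravel()
        print(lo,name,W[0],W[-1],np.degrees(np.arctan2(vy,vx)))
g=cv2.cvtColor(im,cv2.COLOR_BGR2GRAY)
for v in (60,90,120,150,180):  # deck edges at z=10
    w=np.where(g[v,240:395]>100)[0]+240; print(v,ray(c,[[w[0]-.5,v],[w[-1]+.5,v]],10)[:,:2].round(1).tolist())
cs=viewer.calibration('scene')
print('bottle scene',ray(cs,[[147,200]],140),'wrist',ray(c,[[390,240]],130))
E
```

```text
rack ((0.0, 0.0), (0.0, 0.0), 0.0) 0 [[0.0, 0.0], [0.0, 0.0], [0.0, 0.0], [0.0, 0.0]]
px [269   0] [277  36]
260 min [498.64139433 -52.25387674] [494.32966454 -87.22349157] 79.68377
260 max [509.32603346 -53.95790101] [503.8901698 -88.7476039] 78.91973
px [353   0] [361  36]
340 min [612.14407685 -70.35568849] [ 606.30292185 -105.073994  ] 82.64945
340 max [621.48923088 -71.84608691] [ 615.85946409 -106.59747456] 83.04689
60 [[449.8, -110.5], [650.2, -142.4]]
90 [[443.7, -151.8], [643.0, -183.5]]
120 [[437.2, -195.2], [636.9, -227.0]]
150 [[430.5, -240.8], [629.0, -272.4]]
180 [[421.7, -288.5], [622.2, -320.4]]
bottle scene [[ 612.33643442 -440.15812542  140.        ]] wrist [[ 609.28762358 -375.48826151  130.        ]]
```

```bash
sed -i "s/m=mask(im,'blue'); /m=cv2.inRange(cv2.cvtColor(im,cv2.COLOR_BGR2HSV),(100,60,40),(130,255,255))/" h.py
cat >> h.py <<'E'
A=np.radians(81.0); LX=np.array([np.cos(A),np.sin(A)]); LY=np.array([-LX[1],LX[0]]); MOUTH=np.array([554.8,-99.])
def lane(p): d=np.atleast_2d(p)[:,:2]-MOUTH; return np.c_[d@LX-10,d@LY]
E
python3 - <<'E'
from h import *
import json
c=json.load(open('w1.json')); im=cv2.imread('pics/w1.png')
r,P=rack(im,c,(275,70,362,185)); print('rack',r,len(P)); print(lane(cv2.boxPoints(r)).round(1).tolist(),lane(r[0]))
cv2.imwrite('pics/w1crop.png',cv2.resize(im[60:200,240:390],None,fx=4,fy=4,interpolation=cv2.INTER_CUBIC))
m=cv2.inRange(cv2.cvtColor(im,cv2.COLOR_BGR2HSV),(100,60,40),(130,255,255)); print([im[v,290].tolist() for v in range(80,92,2)])
E
```

```text
rack ((499.926025390625, -200.22634887695312), (0.0, 0.0), 0.0) 1
[[-118.6, 38.4], [-118.6, 38.4], [-118.6, 38.4], [-118.6, 38.4]] [[-118.56426541   38.36309519]]
[[202, 208, 206], [201, 209, 206], [198, 202, 199], [186, 170, 158], [207, 204, 200], [216, 219, 215]]
```

View pics/w1crop.png

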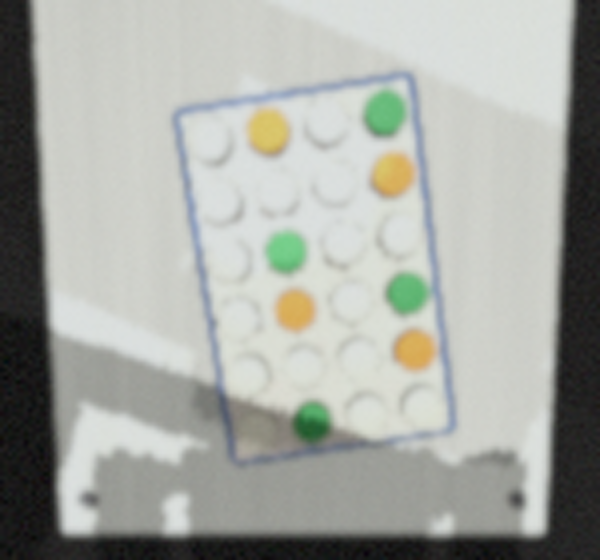

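```bash
cat >> h.py <<'E'
def rack(im,c,box):
    i=im.astype(int); m=((i[...,0]-i[...,2]>18)&(i[...,0]-i[...,1]>6)).astype(np.uint8)
    k=np.zeros_like(m); k[box[1]:box[3],box[0]:box[2]]=1; m&=k
    n,l,st,_=cv2.connectedComponentsWithStats(m,connectivity=8); j=1+np.argmax(st[1:,2]*st[1:,3])
    P=ray(c,np.argwhere(l==j)[:,::-1],52)[:,:2].astype(np.float32)
    r=cv2.minAreaRect(lane(P).astype(np.float32)); b=cv2.boxPoints(r)
    e=[b[1]-b[0],b[2]-b[1]]; e=max(e,key=np.linalg.norm); a=np.degrees(np.arctan2(e[1],e[0])); a=(a+90)%180-90
    return dict(c=np.round(r[0],1),size=np.round(r[1],1),ang=round(a,2),corners=np.round(b,1).tolist())
E
python3 - <<'E'
from h import *
import json
c=json.load(open('w1.json')); im=cv2.imread('pics/w1.png')
print(rack(im,c,(275,70,362,185)))
p=np.array([[284.5,88],[342.75,78.5],[353.25,167.5],[299,175.5]]); L=lane(ray(c,p,52)); print(L.round(1).tolist(),L.mean(0))
E
```

```text
{'c': array([-135.1,   -5.7]), 'size': array([124.5,  84.8]), 'ang': np.float32(8.29), 'corners': [[-202.8000030517578, 27.299999237060547], [-190.5, -56.599998474121094], [-67.4000015258789, -38.70000076293945], [-79.5999984741211, 45.20000076293945]]}
[[-81.4, 42.2], [-69.3, -38.0], [-191.6, -56.0], [-203.5, 24.3]] [-136.47068469   -6.87492624]
```

Measured: lane direction 81.0°, rack at lane (-135, -6) mm turned +8.3°. I'll back off behind the rack and go down with the fingers half open, to make a two-point push bar.

Call:
play_rows([
  [-0.017, 0, 0, 0, -0.1],
  [-0.017, 0, 0.01, 0, -0.1],
  [0, 0, 0.03, 0, -0.1],
  [0, 0, 0.035, 0, -0.1],
  [0, 0, 0.035, 0, -0.1],
  [0, 0, 0.035, 0, -0.1],
  [0, 0, 0.035, 0, -0.1],
  [0, 0, 0.035, 0, -0.1],
  [0, 0, 0.035, 0, -0.1],
  [0, 0, 0.03, 0, -0.1],
  [0, 0, 0.015, 0, -0.1],
  [0, 0, 0.007, 0, -0.1],
])

```text
time: 2.98
eef_pos: [521.3, -320.6, 17.3]
orientation: [-179.7, -0.1, 81.0]
contact_force: [0.7, -0.9, 0.8]
opening: 0.55
grasp_force: 0.0
```

```bash
cat >> h.py <<'E'
def tcp():
    s=status.sense(); print('t',round(float(s['time']),2),'tcp lane',lane(s['eef_pos']).round(1).tolist(),'z',round(float(s['eef_pos'][2]),1),'rpy',np.round(s['orientation'],2),'F',np.round(s['contact_force'],1),'op',round(float(s['opening']),3)); return s
def look(name):
    c=viewer.calibration('wrist'); im=viewer.grab_frame('wrist'); cv2.imwrite(f'pics/{name}.png',im); return im,c
E
python3 -c "
from h import *
tcp()"
```

```text
t 2.98 tcp lane [[-234.2, -1.6]] z 17.3 rpy [-1.7972e+02 -1.2000e-01  8.0960e+01] F [ 0.7 -0.9  0.8] op 0.55
```

Call:
play_rows([
  [0.004, 0.003, 0, 0, -0.1],
  [0.006, 0, 0, 0, -0.1],
  [0.004, 0, 0, 0, -0.1],
  [0.003, 0, 0, 0, -0.1],
  [0.003, 0, 0, 0, -0.1],
  [0.003, 0, 0, 0, -0.1],
  [0.003, 0, 0, 0, -0.1],
  [0.003, 0, 0, 0, -0.1],
  [0.003, 0, 0, 0, -0.1],
  [0.003, 0, 0, 0, -0.1],
  [0.003, 0, 0, 0, -0.1],
  [0.002, 0, 0, 0, -0.1],
])

```text
time: 3.98
eef_pos: [532.6, -282.3, 20.6]
orientation: [-180.0, -0.0, 81.0]
contact_force: [-2.6, -3.4, 3.0]
opening: 0.548
grasp_force: 2.1
```

Run:
```python
from h import *
tcp(); im,c=look('w2')
```

```text
t 3.98 tcp lane [[-194.5, -6.7]] z 20.6 rpy [-1.7998e+02 -1.0000e-02  8.0980e+01] F [-2.6 -3.4  3. ] op 0.548
```

View pics/w2.png

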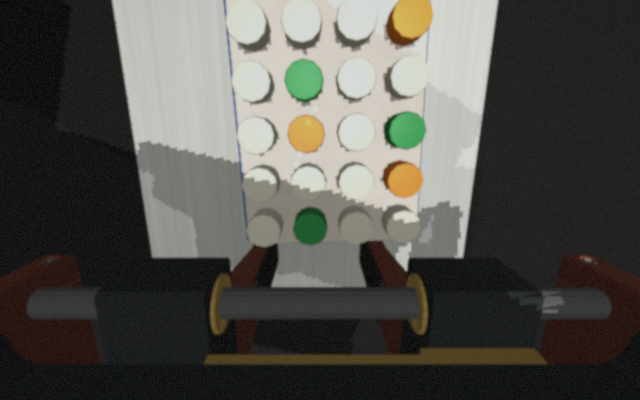

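The rack now sits square against both fingers, with its left edge from (226,5) to (247,235) and its right edge from (430,5) to (414,190). I'll measure its offset and angle from those two edges.

```bash
cat >> h.py <<'E'
def sides(im,c,vs=range(5,230)):
    i=im.astype(int); m=(i[...,0]-i[...,2]>15)&(i[...,0]-i[...,1]>4)
    out=[]
    for lo,hi,f in ((190,262,np.max),(400,470,np.min)):
        e=[[f(np.where(m[v,lo:hi])[0])+lo+(.5 if f is np.min else -.5)*0,v] for v in vs if m[v,lo:hi].any()]
        L=lane(ray(c,np.array(e,float),52)).astype(np.float32)
        vx,vy,x0,y0=cv2.fitLine(L,cv2.DIST_HUBER,0,.01,.01).ravel()
        out.append((len(e),round(float(np.degrees(np.arctan(vy/vx))),2),round(float(x0),1),round(float(y0),1),L[:,0].min().round(),L[:,0].max().round()))
    return out
E
python3 - <<'E'
from h import *
im=cv2.imread('pics/w2.png'); c=viewer.calibration('wrist'); print(sides(im,c))
w=[]
g=cv2.cvtColor(im,cv2.COLOR_BGR2GRAY)
for v in (10,50,90,130):
    a=np.where(g[v,80:560]>80)[0]+80; print(v,lane(ray(c,[[a[0]-.5,v],[a[-1]+.5,v]],10)).round(1).tolist())
E
```

```text
Traceback (most recent call last):
  File "h.py", line 42, in sides
    L=lane(ray(c,np.array(e,float),52)).astype(np.float32)
           ~~~^^^^^^^^^^^^^^^^^^^^^^^^
  File "h.py", line 5, in ray
    d=np.c_[(uv[:,0]-c['cx'])/c['fx'],(uv[:,1]-c['cy'])/c['fy'],np.ones(len(uv))]@R
             ~~^^^^^
IndexError: index 0 is out of bounds for axis 1 with size 0
```

Run:
```python
import cv2
im=cv2.imread('pics/w2.png')
for v in (20,60,110,150):
    print(v,[(u,im[v,u].tolist()) for u in list(range(224,244,2))]); print('   ',[(u,im[v,u].tolist()) for u in list(range(418,436,2))])
```

```text
20 [(224, [179, 183, 180]), (226, [186, 197, 196]), (228, [200, 215, 211]), (230, [201, 216, 212]), (232, [202, 216, 212]), (234, [204, 217, 214]), (236, [203, 216, 212]), (238, [203, 216, 212]), (240, [205, 217, 212]), (242, [205, 217, 212])]
    [(418, [84, 175, 212]), (420, [83, 174, 213]), (422, [76, 169, 209]), (424, [77, 171, 211]), (426, [75, 168, 209]), (428, [74, 169, 209]), (430, [91, 167, 210]), (432, [182, 198, 207]), (434, [207, 213, 212])]
60 [(224, [185, 192, 189]), (226, [185, 192, 190]), (228, [176, 178, 174]), (230, [154, 123, 107]), (232, [181, 188, 192]), (234, [198, 208, 213]), (236, [198, 209, 213]), (238, [198, 207, 213]), (240, [197, 207, 213]), (242, [197, 207, 212])]
    [(418, [204, 218, 214]), (420, [203, 218, 214]), (422, [202, 216, 213]), (424, [201, 211, 209]), (426, [187, 184, 181]), (428, [207, 211, 209]), (430, [210, 217, 214]), (432, [208, 214, 212]), (434, [207, 213, 210])]
110 [(224, [186, 192, 190]), (226, [185, 192, 189]), (228, [185, 191, 189]), (230, [184, 191, 190]), (232, [184, 189, 187]), (234, [160, 144, 135]), (236, [177, 172, 171]), (238, [195, 205, 211]), (240, [197, 207, 213]), (242, [199, 208, 215])]
    [(418, [193, 204, 211]), (420, [194, 203, 209]), (422, [181, 186, 190]), (424, [177, 177, 174]), (426, [191, 197, 195]), (428, [190, 196, 194]), (430, [189, 196, 193]), (432, [191, 197, 196]), (434, [191, 198, 196])]
150 [(224, [190, 196, 194]), (226, [187, 194, 192]), (228, [184, 191, 189]), (230, [184, 191, 189]), (232, [183, 190, 188]), (234, [184, 190, 188]), (236, [186, 191, 190]), (238, [163, 147, 138]), (240, [178, 175, 178]), (242, [196, 205, 212])]
    [(418, [196, 206, 212]), (420, [181, 185, 188]), (422, [185, 185, 182]), (424, [191, 198, 195]), (426, [189, 196, 194]), (428, [192, 197, 196]), (430, [191, 198, 195]), (432, [189, 196, 195]), (434, [187, 193, 192])]
```

```bash
cat >> h.py <<'E'
def sides(im,c,wins=((215,262),(405,440)),vs=range(5,215),z=52):
    i=cv2.GaussianBlur(im,(3,5),0).astype(int); d=i[...,0]-i[...,1]
    out=[]
    for lo,hi in wins:
        e=np.array([[d[v,lo:hi].argmax()+lo,v] for v in vs if d[v,lo:hi].max()>-2],float)
        L=lane(ray(c,e,z)).astype(np.float32)
        for _ in range(4):
            vx,vy,x0,y0=cv2.fitLine(L,cv2.DIST_HUBER,0,.01,.01).ravel(); r=(L[:,1]-y0)-(L[:,0]-x0)*vy/vx; L=L[abs(r)<max(.8,1.5*np.median(abs(r)))]
        out.append((len(L),'ang',round(float(np.degrees(np.arctan(vy/vx))),2),'at',round(float(x0),1),round(float(y0),1),'std',r.std().round(2)))
    return out
E
python3 - <<'E'
from h import *
im=cv2.imread('pics/w2.png'); c=viewer.calibration('wrist'); print(sides(im,c))
g=cv2.cvtColor(im,cv2.COLOR_BGR2GRAY)
for v in (10,50,90,130):
    a=np.where(g[v,80:560]>80)[0]+80; print(v,lane(ray(c,[[a[0]-.5,v],[a[-1]+.5,v]],10)).round(1).tolist())
E
```

```text
[(183, 'ang', 1.68, 'at', -121.1, 28.8, 'std', np.float32(0.14)), (74, 'ang', 1.74, 'at', -122.5, -51.8, 'std', np.float32(0.11))]
10 [[-67.7, 100.2], [-67.9, -100.0]]
50 [[-86.6, 100.4], [-86.8, -99.7]]
90 [[-106.8, 100.6], [-106.9, -100.0]]
130 [[-128.3, 100.8], [-128.5, -99.7]]
```

The rack is at lane y of about -12 mm and turned 1.7°. It needs a push of about 12 mm towards +y, so I'll lift, go to its -y side, turn the tool 90° and push it sideways with both fingers.

Call:
play_rows([
  [-0.01, 0, 0, 0, -0.1],
  [-0.01, 0, -0.01, 0, -0.1],
  [0, 0, -0.03, 0, -0.1],
  [0, 0, -0.04, 0, -0.1],
  [0.02, 0.015, -0.02, 0, -0.1],
  [0.025, 0.025, 0, -6, -0.1],
  [0, 0, 0, -7, -0.1],
  [0, 0, 0, -7, -0.1],
  [0, 0, 0, -7, -0.1],
  [0, 0, 0, -7, -0.1],
  [0, 0, 0, -7, -0.1],
  [0, 0, 0, -7, -0.1],
])

```text
time: 5.03
eef_pos: [576.0, -265.0, 121.2]
orientation: [180.0, -0.0, 129.3]
contact_force: [-0.1, -0.2, 0.4]
opening: 0.549
grasp_force: 0.0
```

Call:
play_rows([
  [0, 0, 0, -7, -0.1],
  [0, 0, 0, -7, -0.1],
  [0, 0, 0, -7, -0.1],
  [0, 0, 0, -7, -0.1],
  [0, 0, 0, -7, -0.1],
  [0, 0, 0, -7, -0.1],
])

```text
time: 5.53
eef_pos: [576.0, -265.0, 121.1]
orientation: [180.0, 0.0, 171.3]
contact_force: [0.3, -1.8, 0.5]
opening: 0.544
grasp_force: 0.0
```

```bash
python3 -c "
from h import *
tcp()"
```

```text
t 5.53 tcp lane [[-170.7, -46.9]] z 121.1 rpy [1.7997e+02 1.0000e-02 1.7126e+02] F [ 0.3 -1.8  0.5] op 0.544
```

Call:
play_rows([
  [-0.02, 0.025, 0, 0.26, -0.1],
  [-0.021, 0.025, 0, 0, -0.1],
  [0, 0, 0.03, 0, -0.1],
  [0, 0, 0.04, 0, -0.1],
  [0, 0, 0.02, 0, -0.1],
  [0, 0, 0.009, 0, -0.1],
  [0, 0, 0.002, 0, -0.1],
  [0.008, 0, 0, 0, -0.1],
  [0.008, 0, 0, 0, -0.1],
  [0.004, 0, 0, 0, -0.1],
])

```text
time: 6.37
eef_pos: [604.2, -218.5, 21.3]
orientation: [-180.0, 0.1, 170.7]
contact_force: [0.5, -0.5, -0.0]
opening: 0.554
grasp_force: 0.0
```

Call:
play_rows([
  [0.002, 0, 0, 0, -0.1],
  [0.002, 0, 0, 0, -0.1],
  [0.002, 0, 0, 0, -0.1],
  [0.002, 0, 0, 0, -0.1],
  [0.002, 0, 0, 0, -0.1],
  [0.001, 0, 0, 0, -0.1],
])

```text
time: 6.87
eef_pos: [595.2, -216.8, 20.6]
orientation: [-180.0, 0.2, 170.7]
contact_force: [3.6, -0.9, 3.9]
opening: 0.551
grasp_force: 2.6
```

Run:
```python
from h import *
tcp(); im,c=look('w3')
```

```text
t 6.87 tcp lane [[-120.0, -58.3]] z 20.6 rpy [-1.7998e+02  1.7000e-01  1.7069e+02] F [ 3.6 -0.9  3.9] op 0.551
```

View pics/w3.png

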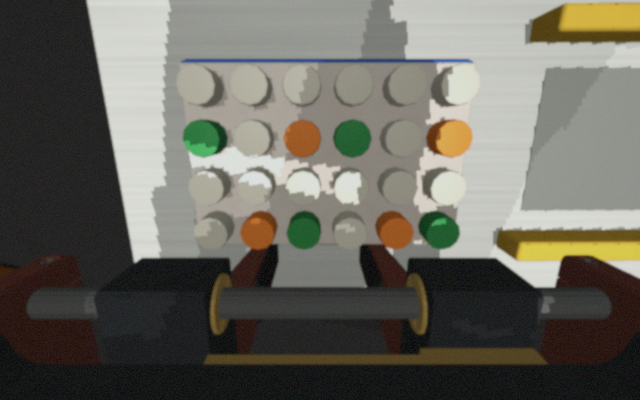

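The rack's far edge is the blue line at row ~61 (columns 183 to 472). The rails' inner edges are at right, at rows ~41 and ~230. I'll measure the rack against the rails in this one picture.

Run:
```python
from h import *
im=cv2.imread('pics/w3.png'); c=viewer.calibration('wrist')
print('cam lane',lane(-np.array(c['R']).T@c['t']))
d=cv2.GaussianBlur(im,(5,3),0).astype(int); d=d[...,0]-d[...,1]
e=[]
for u in range(195,465,3):
    col=np.where(d[52:72,u]>5)[0]
    if len(col): e.append((u,52+col[0]-.5,52+col[-1]+.5))
e=np.array(e); print(len(e),np.median(e[:,2]-e[:,1]))
for z in (52,44):
    for k,n in ((1,'outer'),(2,'inner')):
        L=lane(ray(c,e[:,[0,k]],z)); p=np.polyfit(L[:,0],L[:,1],1); print(z,n,'ang',np.degrees(p[0]).round(2),'y at -120',np.polyval(p,-120).round(1))
b=(d[58:64]>8).any(0); u=np.where(b[150:500])[0]+150; print('ends',u[0],u[-1],lane(ray(c,[[u[0]-.5,61],[u[-1]+.5,61]],52)).round(1).tolist())
m=mask(im,'yellow')
for lo,hi,nm in ((0,60,'left'),(215,258,'right')):
    q=[]
    for u in range(560,635,3):
        v=np.where(m[lo:hi,u])[0]
        if len(v): q.append((u,lo+v[0]-.5,lo+v[-1]+.5))
    q=np.array(q); print(nm,[(z,np.median(lane(ray(c,q[:,[0,k]],z))[:,1]).round(1)) for k in (1,2) for z in (10,32)])
```

```text
cam lane [[-120.25042475   11.89285844]]
90 5.0
52 outer ang -0.4 y at -120 38.0
52 inner ang -0.37 y at -120 36.1
44 outer ang -0.4 y at -120 39.6
44 inner ang -0.37 y at -120 37.6
ends 181 472 [[-176.6, 37.0], [-57.1, 36.4]]
left [(10, np.float64(71.0)), (32, np.float64(63.5)), (10, np.float64(58.1)), (32, np.float64(52.2))]
right [(10, np.float64(-54.1)), (32, np.float64(-45.7)), (10, np.float64(-71.9)), (32, np.float64(-61.3))]
```

Call:
play_rows([
  [0.001, 0, 0, -0.3, -0.1],
  [0.001, 0, 0, 0, -0.1],
  [0.001, 0, 0, 0, -0.1],
  [0.001, 0, 0, 0, -0.1],
  [0, 0, 0, 0, -0.1],
])

```text
time: 7.33
eef_pos: [590.6, -215.8, 20.0]
orientation: [180.0, 0.1, 171.0]
contact_force: [5.6, -0.4, 4.0]
opening: 0.553
grasp_force: 2.4
```

```bash
cat >> h.py <<'E'
def far(im,c,z=43):
    d=cv2.GaussianBlur(im,(5,3),0).astype(int); d=d[...,0]-d[...,1]; e=[]
    for u in range(195,465,3):
        col=np.where(d[45:90,u]>5)[0]
        if len(col): e.append((u,45+col[0]-.5))
    L=lane(ray(c,np.array(e),z)); p=np.polyfit(L[:,0],L[:,1],1); return len(e),'ang',np.degrees(p[0]).round(2),'y',np.polyval(p,-120).round(1)
E
python3 - <<'E'
from h import *
s=tcp(); im,c=look('w4'); print(far(im,c))
m=mask(im,'yellow'); q=[]
for u in range(560,635,3):
    v=np.where(m[0:90,u])[0]; q.append((u,v[-1]+.5))
L=lane(ray(c,np.array(q),32)); print('rail inner',np.median(L[:,1]),np.degrees(np.polyfit(L[:,0],L[:,1],1)[0]))
E
```

```text
t 7.33 tcp lane [[-119.7, -53.6]] z 20.0 rpy [1.80e+02 7.00e-02 1.71e+02] F [ 5.6 -0.4  4. ] op 0.553
(90, 'ang', np.float64(-0.03), 'y', np.float64(44.0))
rail inner 51.69905969026364 0.07361489600533454
```

The rack is square to the lane and centred to within 1 mm. Next I'll go back behind it.

Call:
play_rows([
  [-0.01, 0, 0, 0, -0.1],
  [-0.01, 0, -0.01, 0, -0.1],
  [0, 0, -0.03, 0, -0.1],
  [0, 0, -0.04, 0, -0.1],
  [0.014, -0.015, -0.02, 0, -0.1],
  [0.03, -0.04, 0, 0, -0.1],
  [0.03, -0.04, 0, 0, -0.1],
  [0, 0, 0, 6.93, -0.1],
  [0, 0, 0, 6.93, -0.1],
  [0, 0, 0, 6.93, -0.1],
  [0, 0, 0, 6.93, -0.1],
  [0, 0, 0, 6.93, -0.1],
])

```text
time: 8.38
eef_pos: [532.3, -289.0, 118.5]
orientation: [-179.9, -0.3, 136.0]
contact_force: [-0.4, -0.8, -0.0]
opening: 0.55
grasp_force: 0.0
```

Call:
play_rows([
  [0, 0, 0, 6.93, -0.1],
  [0, 0, 0, 6.93, -0.1],
  [0, 0, 0, 6.93, -0.1],
  [0, 0, 0, 6.93, -0.1],
  [0, 0, 0, 6.93, -0.1],
  [0, 0, 0, 6.93, -0.1],
  [0, 0, 0, 6.93, -0.1],
  [0, 0, 0, 6.9, -0.1],
  [0, 0, 0, 0, -0.1],
])

```text
time: 9.13
eef_pos: [532.6, -288.8, 118.5]
orientation: [-179.8, -0.1, 80.7]
contact_force: [0.0, -0.3, 0.0]
opening: 0.548
grasp_force: 0.0
```

```bash
python3 -c "
from h import *
tcp()"
```

```text
t 9.13 tcp lane [[-200.9, -7.7]] z 118.5 rpy [-1.7977e+02 -8.0000e-02  8.0710e+01] F [ 0.  -0.3  0. ] op 0.548
```

Call:
play_rows([
  [-0.014, -0.008, 0, -0.2, -0.1],
  [0, 0, 0.03, 0, -0.1],
  [0, 0, 0.035, 0, -0.1],
  [0, 0, 0.02, 0, -0.1],
  [0, 0, 0.01, 0, -0.1],
  [0.007, 0, 0.003, 0, -0.1],
  [0.007, 0, 0, 0, -0.1],
  [0.004, 0, 0, 0, -0.1],
  [0.003, 0, 0, 0, -0.1],
  [0.003, 0, 0, 0, -0.1],
  [0.003, 0, 0, 0, -0.1],
  [0.003, 0, 0, 0, -0.1],
])

```text
time: 10.13
eef_pos: [529.4, -273.4, 23.0]
orientation: [179.8, 0.1, 81.2]
contact_force: [-0.2, -5.4, 5.6]
opening: 0.547
grasp_force: 2.7
```

Run:
```python
from h import *
tcp(); im,c=look('w5'); print(sides(im,c,z=43)); print('cam',lane(-np.array(c['R']).T@c['t']))
```

```text
t 10.13 tcp lane [[-186.2, -2.2]] z 23.0 rpy [1.7984e+02 1.0000e-01 8.1190e+01] F [-0.2 -5.4  5.6] op 0.547
[(111, 'ang', 0.04, 'at', -112.0, 43.7, 'std', np.float32(0.18)), (97, 'ang', 0.42, 'at', -102.0, -42.3, 'std', np.float32(0.2))]
cam [[-116.95375499   -1.69449337]]
```

Call:
play_rows([
  [0.003, 0, 0, 0, -0.1],
  [0.004, 0, 0, 0, -0.1],
  [0.004, 0, 0, 0, -0.1],
  [0.004, 0, 0, 0, -0.1],
  [0.004, 0, 0, 0, -0.1],
  [0.004, 0, 0, 0, -0.1],
  [0.004, 0, 0, 0, -0.1],
  [0.004, 0, 0, 0, -0.1],
  [0.003, 0, 0, 0, -0.1],
])

```text
time: 10.93
eef_pos: [534.3, -239.6, 22.5]
orientation: [179.9, 0.1, 81.2]
contact_force: [-0.6, -5.5, 4.3]
opening: 0.552
grasp_force: 2.6
```

Run:
```python
from h import *
tcp(); im,c=look('w6'); print(sides(im,c,z=43))
```

```text
t 10.93 tcp lane [[-152.1, -1.8]] z 22.5 rpy [1.7988e+02 6.0000e-02 8.1150e+01] F [-0.6 -5.5  4.3] op 0.552
[(111, 'ang', -0.01, 'at', -82.6, 43.9, 'std', np.float32(0.18)), (95, 'ang', 0.18, 'at', -60.8, -42.0, 'std', np.float32(0.17))]
```

Call:
play_rows([
  [0.004, 0.0001, 0, 0.1, -0.1],
  [0.005, 0.0001, 0, 0, -0.1],
  [0.005, 0.0001, 0, 0, -0.1],
  [0.005, 0.0001, 0, 0, -0.1],
  [0.005, 0.0001, 0, 0, -0.1],
  [0.005, 0.0001, 0, 0, -0.1],
  [0.005, 0.0001, 0, 0, -0.1],
  [0.005, 0.0001, 0, 0, -0.1],
  [0.005, 0, 0, 0, -0.1],
  [0.005, 0, 0, 0, -0.1],
  [0.005, 0, 0, 0, -0.1],
  [0.004, 0, 0, 0, -0.1],
])

```text
time: 11.98
eef_pos: [543.7, -182.1, 22.2]
orientation: [179.9, 0.0, 81.1]
contact_force: [-0.6, -5.4, 3.9]
opening: 0.549
grasp_force: 2.6
```

Run:
```python
from h import *
tcp(); im,c=look('w7'); print(sides(im,c,z=43))
```

```text
t 11.98 tcp lane [[-93.8, -2.1]] z 22.2 rpy [1.7994e+02 3.0000e-02 8.1050e+01] F [-0.6 -5.4  3.9] op 0.549
[(109, 'ang', -0.14, 'at', -20.6, 43.4, 'std', np.float32(0.17)), (97, 'ang', -0.16, 'at', -8.1, -42.7, 'std', np.float32(0.18))]
```

View pics/w7.png

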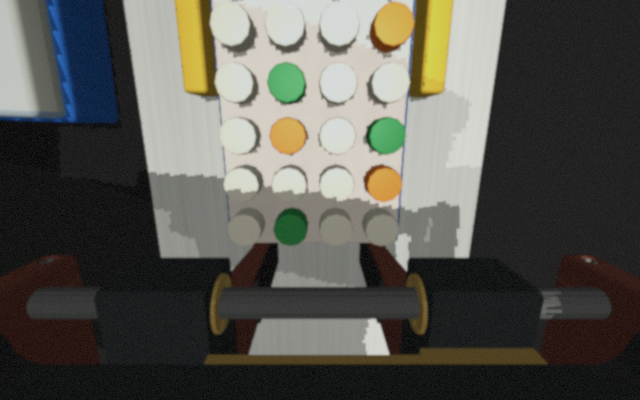

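The rack is entering between the rails (left rail end at (200,90), right at (430,92)), with similar gaps on both sides; measured y is +0.4 mm and angle -0.15°. Carry on.

Call:
play_rows([
  [0.005, 0, 0, 0, -0.1],
  [0.006, 0, 0, 0, -0.1],
  [0.006, 0, 0, 0, -0.1],
  [0.006, 0, 0, 0, -0.1],
  [0.006, 0, 0, 0, -0.1],
  [0.006, 0, 0, 0, -0.1],
  [0.006, 0, 0, 0, -0.1],
  [0.006, 0, 0, 0, -0.1],
  [0.006, 0, 0, 0, -0.1],
  [0.006, 0, 0, 0, -0.1],
  [0.006, 0, 0, 0, -0.1],
  [0.005, 0, 0, 0, -0.1],
])

```text
time: 13.03
eef_pos: [554.3, -112.8, 22.0]
orientation: [180.0, 0.0, 81.0]
contact_force: [-0.8, -5.6, 3.5]
opening: 0.552
grasp_force: 2.6
```

Run:
```python
from h import *
tcp(); im,c=look('w8'); print(sides(im,c,z=43))
```

```text
t 13.03 tcp lane [[-23.7, -1.7]] z 22.0 rpy [1.7998e+02 2.0000e-02 8.1050e+01] F [-0.8 -5.6  3.5] op 0.552
[(104, 'ang', -0.04, 'at', 46.1, 43.6, 'std', np.float32(0.15)), (104, 'ang', 0.33, 'at', 67.7, -42.4, 'std', np.float32(0.19))]
```

Call:
play_rows([
  [0.006, 0.0001, 0, 0, -0.1],
  [0.006, 0.0001, 0, 0, -0.1],
  [0.006, 0.0001, 0, 0, -0.1],
  [0.006, 0.0001, 0, 0, -0.1],
  [0.006, 0.0001, 0, 0, -0.1],
  [0.006, 0.0001, 0, 0, -0.1],
  [0.006, 0, 0, 0, -0.1],
  [0.006, 0, 0, 0, -0.1],
  [0.006, 0, 0, 0, -0.1],
  [0.006, 0, 0, 0, -0.1],
  [0.006, 0, 0, 0, -0.1],
  [0.005, 0, 0, 0, -0.1],
])

```text
time: 14.08
eef_pos: [565.7, -42.7, 21.8]
orientation: [-180.0, 0.0, 81.0]
contact_force: [-0.7, -5.6, 5.5]
opening: 0.546
grasp_force: 2.8
```

Call:
play_rows([
  [0.003, 0, 0, 0, -0.1],
  [0.003, 0, 0, 0, -0.1],
  [0.003, 0, 0, 0, -0.1],
  [0.003, 0, 0, 0, -0.1],
  [0.002, 0, 0, 0, -0.1],
])

```text
time: 14.5
eef_pos: [567.8, -28.9, 21.8]
orientation: [-180.0, 0.0, 81.0]
contact_force: [0.1, -4.6, 5.0]
opening: 0.548
grasp_force: 2.8
```

Run:
```python
from h import *
tcp(); im,c=look('w9'); print(sides(im,c,z=43))
```

```text
t 14.5 tcp lane [[61.2, -1.9]] z 21.8 rpy [-1.7998e+02  2.0000e-02  8.1050e+01] F [ 0.1 -4.6  5. ] op 0.548
[(107, 'ang', -0.01, 'at', 130.8, 43.3, 'std', np.float32(0.18)), (107, 'ang', 0.34, 'at', 148.7, -42.7, 'std', np.float32(0.19))]
```

Not in contact with the stop yet; the force is still plain sliding friction. I'll creep forward until it rises.

Call:
play_rows([
  [0.001, 0, 0, 0, -0.1],
  [0.001, 0, 0, 0, -0.1],
  [0.001, 0, 0, 0, -0.1],
  [0.001, 0, 0, 0, -0.1],
])

```text
time: 14.88
eef_pos: [568.4, -25.1, 21.7]
orientation: [-180.0, 0.0, 81.0]
contact_force: [-0.2, -4.8, 3.7]
opening: 0.547
grasp_force: 2.7
```

Call:
play_rows([
  [0.001, 0, 0, 0, -0.1],
  [0.001, 0, 0, 0, -0.1],
])

```text
time: 15.05
eef_pos: [568.6, -23.8, 21.7]
orientation: [-180.0, 0.1, 81.1]
contact_force: [-2.5, -15.8, 5.0]
opening: 0.548
grasp_force: 8.0
```

Force has jumped to 16 N, with the TCP at lane x of about 66, which is where home was predicted. I'll back off, lift and check with the cameras.

Call:
play_rows([
  [-0.005, 0, 0, 0, -0.1],
  [-0.01, 0, 0, 0, -0.1],
  [-0.015, 0, 0, 0, -0.1],
  [-0.01, 0, -0.02, 0, -0.1],
  [0, 0, -0.04, 0, -0.1],
  [0, 0, -0.04, 0, -0.1],
  [0, 0, -0.04, 0, -0.1],
  [0, 0, -0.04, 0, 1],
  [0, 0, -0.04, 0, 1],
  [0, 0, -0.02, 0, 1],
  [0, 0, 0, 0, 1],
])

```text
time: 15.97
eef_pos: [565.2, -62.8, 267.0]
orientation: [179.5, -0.1, 81.0]
contact_force: [0.8, 0.3, 0.1]
opening: 0.286
grasp_force: 0.0
```

Run:
```python
from h import *
from scipy.optimize import least_squares
tcp(); im,c=look('w10'); print('wrist cam',lane(-np.array(c['R']).T@c['t']))
obs=[]
for n,win in (('scene',(400,190,450,225)),('side',(205,255,260,305))):
    i=viewer.grab_frame(n); cv2.imwrite(f'pics/{n}1.png',i); m=mask(i,'green'); k=np.zeros_like(m); k[win[1]:win[3],win[0]:win[2]]=m[win[1]:win[3],win[0]:win[2]]
    b=blobs(k,10)[0]; M=cv2.moments(b); uv=(M['m10']/M['m00'],M['m01']/M['m00']); cc=viewer.calibration(n); obs.append((cc,uv)); print(n,uv,[ray(cc,uv,z)[0,:2].round(1).tolist() for z in (45,50,55)])
def f(X):
    r=[]
    for cc,uv in obs:
        p=np.array(cc['R'])@X+cc['t']; r+=[cc['fx']*p[0]/p[2]+cc['cx']-uv[0],cc['fy']*p[1]/p[2]+cc['cy']-uv[1]]
    return r
s=least_squares(f,[466,357,50]); print('button',s.x,s.fun)
```

```text
t 15.97 tcp lane [[27.3, -4.6]] z 267.0 rpy [ 1.795e+02 -6.000e-02  8.104e+01] F [0.8 0.3 0.1] op 0.286
wrist cam [[96.1357004  -3.36547415]]
scene (425.1638888888889, 205.43333333333334) [[461.7, 358.5], [465.3, 357.3], [468.9, 356.2]]
side (233.62179487179486, 277.0480769230769) [[481.3, 347.1], [476.8, 350.4], [472.3, 353.7]]
button [470.34768412 355.34589254  57.3258522 ] [-0.09861792 -0.06844006 -0.08062296  0.02781143]
```

View pics/w10.png

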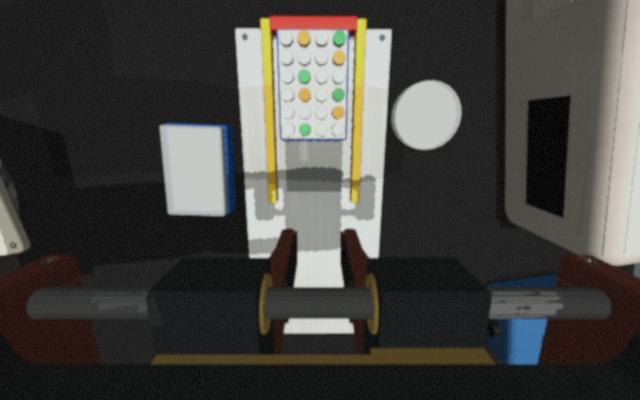

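The rack is home: its front is flush with the red stop (row ~28) and its edges (278 and 348) lie evenly between the rails (272 and 356). Tip box and dishes are where they stood. On to the button, triangulated at about (470, 355, 57).

Call:
play_rows([
  [0.0257, -0.0132, 0.004, 0, 1],
  [0.0257, -0.0132, 0.004, 0, 1],
  [0.0257, -0.0132, 0.004, 0, 1],
  [0.0257, -0.0132, 0.004, 0, 1],
  [0.0257, -0.0132, 0.004, 0, 1],
  [0.0257, -0.0132, 0.004, 0, 1],
  [0.0257, -0.0132, 0.004, 0, 1],
  [0.0257, -0.0132, 0.004, 0, 1],
  [0.0257, -0.0132, 0.004, 0, 1],
  [0.0257, -0.0132, 0.004, 0, 1],
  [0.0257, -0.0132, 0.004, 0, 1],
  [0.0257, -0.0132, 0.004, 0, 1],
])

```text
time: 17.12
eef_pos: [452.2, 267.4, 211.0]
orientation: [-179.8, 0.2, 81.0]
contact_force: [-0.1, 0.0, -0.2]
opening: 0.004
grasp_force: 0.0
```

Run:
```python
from h import *
s=tcp(); print(s['eef_pos']); im,c=look('w11')
m=mask(im,'green')
for b in blobs(m,60):
    r=cv2.boundingRect(b); (x,y),q=cv2.minEnclosingCircle(b); print(r,(x,y),q,[ray(c,(x,y),z)[0,:2].round(1).tolist() for z in (45,52,58)],'diam@52',2*q/c['fx']*(-np.array(c['R']).T@c['t'])[2].round(1))
print(-np.array(c['R']).T@c['t'])
```

```text
t 17.12 tcp lane [[335.9, 158.6]] z 211.0 rpy [-1.7978e+02  1.5000e-01  8.1050e+01] F [-0.1  0.  -0.2] op 0.004
[452.21845057 267.44794641 211.04045543]
(310, 88, 29, 31) (324.0, 103.25) 15.282852172851562 [[471.6, 355.6], [471.4, 355.2], [471.3, 354.9]] diam@52 38.810543927352995
(461, 342, 13, 13) (467.0, 348.0) 7.211202621459961 [[612.6, 20.5], [609.5, 27.2], [606.8, 32.9]] diam@52 18.31272677009706
(433, 329, 10, 13) (436.5, 334.8333435058594) 6.3465728759765625 [[573.8, 47.3], [571.4, 53.5], [569.4, 58.7]] diam@52 16.117014193776416
[463.81953907 335.8396706  373.92339124]
```

View pics/w11.png

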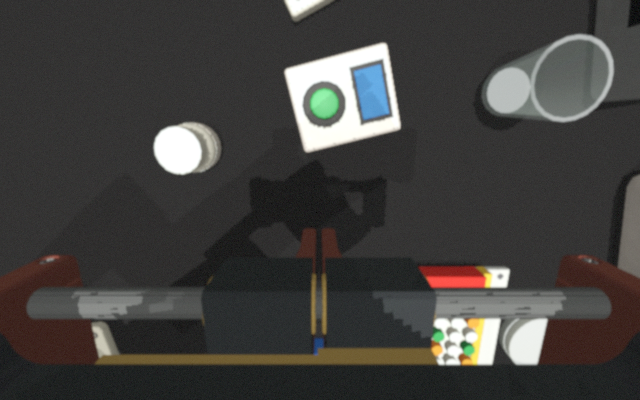

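The button is at (324,103), giving (471, 355); jar (185,148) and beaker (560,80) are well clear of the gripper body. Now I'll go above it and come down.

Call:
play_rows([
  [0.0299, 0.0018, 0, 0, 1],
  [0.0299, 0.0018, 0.01, 0, 1],
  [0.0299, 0.0017, 0.03, 0, 1],
  [0, 0, 0.035, 0, 1],
  [0, 0, 0.035, 0, 1],
  [0, 0, 0.02, 0, 1],
  [0, 0, 0.008, 0, 1],
  [0, 0, 0, 0, 1],
])

```text
time: 17.83
eef_pos: [471.1, 352.4, 72.5]
orientation: [-179.7, 0.3, 81.0]
contact_force: [0.1, 0.0, 0.8]
opening: 0.005
grasp_force: 0.0
```

Call:
play_rows([
  [0, 0, 0.002, 0, 1],
  [0, 0, 0.002, 0, 1],
  [0, 0, 0.002, 0, 1],
  [0, 0, 0.002, 0, 1],
  [0, 0, 0, 0, 1],
])

```text
time: 18.25
eef_pos: [473.6, 354.4, 68.8]
orientation: [180.0, -0.0, 81.0]
contact_force: [0.2, 1.5, 1.2]
opening: 0.006
grasp_force: 0.0
```

Call:
play_rows([
  [0, 0, 0.002, 0, 1],
  [0, 0, 0.002, 0, 1],
  [0, 0, 0.002, 0, 1],
  [0, 0, 0, 0, 1],
])

```text
time: 18.58
eef_pos: [473.4, 354.3, 62.0]
orientation: [180.0, -0.0, 81.0]
contact_force: [0.0, 0.7, 2.3]
opening: 0.003
grasp_force: 0.8
```

Call:
play_rows([
  [0, 0, 0.002, 0, 1],
  [0, 0, 0.002, 0, 1],
  [0, 0, 0, 0, 1],
])

```text
time: 18.83
eef_pos: [473.5, 354.3, 58.1]
orientation: [180.0, -0.0, 81.1]
contact_force: [-1.3, -0.4, 4.7]
opening: 0.003
grasp_force: 1.9
```

Call:
play_rows([
  [0, 0, 0.001, 0, 1],
  [0, 0, 0.001, 0, 1],
  [0, 0, 0, 0, 1],
])

```text
time: 19.08
eef_pos: [473.5, 354.3, 56.4]
orientation: [180.0, -0.0, 81.0]
contact_force: [0.0, -0.8, 4.8]
opening: 0.006
grasp_force: 2.4
```

Call:
play_rows([
  [0, 0, 0.001, 0, 1],
  [0, 0, 0.001, 0, 1],
  [0, 0, 0, 0, 1],
])

```text
time: 19.33
eef_pos: [473.5, 354.4, 56.0]
orientation: [180.0, -0.0, 81.1]
contact_force: [-4.0, -3.6, 20.1]
opening: 0.004
grasp_force: 10.4
```

The force jumped to 20 N, so the button is bottomed out. I'll hold briefly, release and retreat upward.

Call:
play_rows([
  [0, 0, 0, 0, 1],
  [0, 0, -0.005, 0, 1],
  [0, 0, -0.01, 0, 1],
  [0, 0, -0.02, 0, 1],
  [0, 0, -0.03, 0, 1],
  [0, 0, -0.04, 0, 1],
  [0, 0, -0.04, 0, 1],
  [0, 0, -0.02, 0, 1],
  [0, 0, 0, 0, 1],
  [0, 0, 0, 0, 1],
])

```text
time: 20.17
eef_pos: [473.7, 354.5, 220.4]
orientation: [179.9, -0.1, 81.0]
contact_force: [0.1, -0.2, 0.6]
opening: 0.007
grasp_force: 0.0
```

Run:
```python
from h import *
tcp(); a=cv2.imread('pics/scene1.png'); b=viewer.grab_frame('scene'); cv2.imwrite('pics/scene2.png',b)
cv2.imwrite('pics/end.png',cv2.resize(b[150:300,130:480],None,fx=2.2,fy=2.2,interpolation=cv2.INTER_CUBIC))
```

```text
t 20.17 tcp lane [[425.2, 151.0]] z 220.4 rpy [ 1.799e+02 -1.000e-01  8.105e+01] F [ 0.1 -0.2  0.6] op 0.007
```

View pics/end.png

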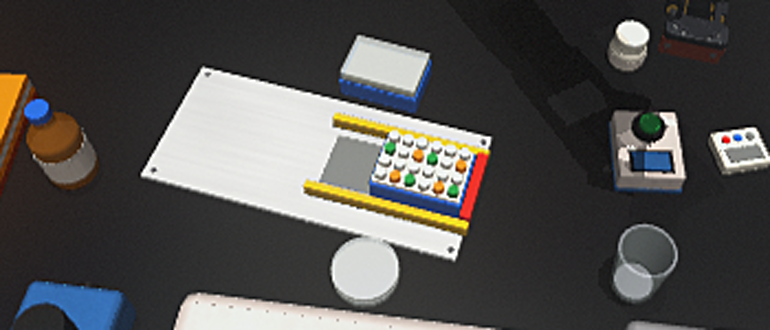

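The picture shows the rack at (425,168) flush against the red stop (475,185) and between the rails. The button at (648,125) is free and the bystanders are in place.

```bash
python3 -c "
from bench import ticket
print(ticket.job_done())"
```

```text
the job is handed in; nothing more can be done
None
```

I pushed the rack home against the red end stop without seeing any rail contact, pressed the start button fully down and released it, left the other items in place, and handed the job in at about 20 s of the 72 s allowed; the system gave no verdict.

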